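# Pack a two-layer dental case box

### The job

Pack the open grey case box in two layers: first put the loose rectangular plaster mounting plate flat in the well at the bottom, then fit the plywood divider over it so that it lies level on the two ledges inside the box, and last stand the brass incisal guide upright on the divider, on either side of its grip bar.

Things in the scene. Friction and masses are not known exactly. Their poses are not given: they have to be found in the camera images.
- case: Open grey plastic box with a black floor, fixed to the bench, 180 (x) x 140 (y) x 66 mm high, walls and floor 5 mm. Origin: centre of its underside, on the bench; z up. Inside 170 x 130 mm. At each x end a solid ledge 30 mm wide spans the inside, its top 41 mm above the bench; between them is the bottom well, 110 (x) x 130 (y) mm, 36 mm deep. The rim is 25 mm above the ledges.
- plate: White plaster mounting plate lying flat on the bench: a rectangular block 66 (x) x 44 (y) x 30 mm high with a flush 18 mm steel disc in its top; about 110 g. Origin: centre of its underside; z up. (Not the round plaster plate held in the vise at the bench edge.)
- divider: Plywood sheet 146 (x) x 106 (y) x 5 mm with an upright wooden grip bar in its middle, 12 mm thick (x), 60 mm long (y), top 39 mm above the sheet's underside; about 100 g, bar up on the bench. Origin: centre of the underside; z up. In the box its x lies along the box's x, ends on the ledges, 12 mm free all round; either way round.
- guide: Brass incisal guide: a round foot 40 mm across and 10 mm high with an upright square post 16 x 16 mm in its middle, 36 mm high in all; about 120 g, standing on the bench. Origin: centre of its underside; z up; its x and y are square to the faces of the post.
Things that resemble listed ones, but are neither listed nor needed, are in the scene too. Leave any pink look-alike of the plate alone.

How it is judged:
By the outcome, as a careful person would: the job done as asked, in the order asked, and still so for the second after the job is handed in, with the robot touching nothing.
It also fails if it takes over 64 s, if anything falls off the work surface, if the arm or the gripper's body presses on something with over 40 N, if the wrist force passes 120 N, or if a joint passes its speed limit or range.

### The arm

A 6-joint arm with a two-finger parallel gripper is mounted at the origin on the work surface. World frame = base frame: x ahead of the robot, y to its left, z up, the work surface at z = 0. Lengths are in m, angles in rad, forces in N, time in s.
With the tool pointing down it reaches from about 0.375 to 0.9 m from the base axis. Payload 3.1 kg.
Tool frame: the origin (TCP) lies at the very end of the fingers, on their centre line; the grasp point (between the pads) lies 19 mm behind it; z points along the fingers, y is the line along which they close (so a half turn about z gives the same grasp; the last joint's range is limited). The gripper opens to 87 mm and grips with 3 to 60 N. Pads are 19 mm wide; open, the fingers measure 117 mm over their backs; the gripper's body (75 mm by 190 mm) begins 51 mm behind the grasp point.
Start: joints at [0.96, 0.527, 1.433, -0, 1.181, -0.178], TCP at [0.262, 0.567, 0.223] pointing down, gripper open.
Joint ranges: [-3.08, 3.08], [-0.75, 2.2], [0.22, 2.44], [-1.43, 4.57], [0, 2.65], [-2.85, 2.85]. Speed limits (rad/s): [2.79, 2.79, 3.14, 3.14, 3.14, 3.14].

### API

Orientations are given as a unit quaternion [x, y, z, w].
In Python, from rig import status, viewer, robot gives the robot as it stands.
- The arm moves only by the tool arm_command, never from a script. Its arguments are lists of equal length, an entry for each row: "delta_rot": the turn, a rotation vector about the tool's x, y, z in degrees, a list of three; "delta_pos": the shift along the tool's x, y, z in m, a list of three; "gripper": the closure, from -1 (fully open) to 1 (shut). In form: {"delta_rot": [[rx, ry, rz], ...], "delta_pos": [[dx, dy, dz], ...], "gripper": [gripper, ...]}. A call has 1 to 12 rows; each row is the pose to reach, as a shift and turn from the pose commanded when the call began, along the tool's axes at that moment; what a row does not reach only later rows make up. A row lasts 1/12 s, in which the tool goes at most 41.7 mm and 7.16 degrees, less where a joint would pass 70% of its speed; a pose out of reach is approached as far as the arm can. A call with a gripper value outside its range is refused whole. The fingers move at their own pace and stop on an object; "grip_force" is the grip in N (left out, the last holds). Time passes only in rows, so rows that repeat a pose let the fingers close. It gives the time, the measured TCP pose, the force, the opening and the grip force at its end, in the units of the state.
- status.get_obs(): the state, without advancing time (a new reading comes with each control period).
- viewer.camera(name): name is "scene" or "side" or "wrist"; returns a dict with "pixels" (420x560x3 uint8, blue, green, red), "fx", "fy", "cx", "cy" (pixels), "pose" (4x4, takes a point from camera to world coordinates); the wrist camera has in their place "mount" (4x4, takes a point from camera to tool coordinates, whose origin is the TCP and whose axes are the flange's). Camera axes: x right, y down, z forward; pixel columns grow to the right and rows downward; lengths in m; the calibration is good to about 2 mm. A picture is of the moment at which its call begins: read the wrist's pose just before it. There is no depth.
- robot.hand_in(): hands the job in; it is judged then, once.
The state is a dict: "time": time; "q": joint angles; "joint_velocities": joint speeds; "joint_torque": joint torques, N m; "position": TCP position; "tool_rot": TCP orientation; "ft_force": force on the tool from outside, world axes, zero at the start; "moment": the same for the moment, N m; "grip_width": finger opening in m; "grip_force": force on a finger pad.
Only numpy, scipy, OpenCV 4.12 (cv2) and the standard library are available. Lean on these libraries where they do the work, as an engineer would, in place of code of your own. Each camera call takes 0.05 s, during which the arm holds its last target. There are 200 camera calls.

## Working session

There is one attempt and no reset: what is moved stays moved. The work goes in short steps, Python scripts to look and compute and a tool call to move; the robot and the scene stay as the last step left them, time stands still between calls to the robot, and variables do not carry over. Pictures are saved under pics/ and viewed, at most 10 in all, crops included, and the job is handed in when it is done.

Besides the shell and the picture viewer there is one more tool, called after ">>>" in YAML: its name, and indented under it one key for each argument. arm_command: Moves the arm, as the interface text tells. Its arguments: {"type":"object","properties":{"delta_rot":{"type":"array","items":{"type":"array","items":{"type":"number"}}},"delta_pos":{"type":"array","items":{"type":"array","items":{"type":"number"}}},"gripper":{"type":"array","items":{"type":"number"}},"grip_force":{"type":"number"}},"required":["delta_rot","delta_pos","gripper"]}

```bash
ls; mkdir -p pics; cat > h.py <<'E'
import numpy as np, cv2
from scipy.spatial.transform import Rotation as R
from rig import status, viewer, robot
def T():
    s=status.get_obs(); M=np.eye(4); M[:3,:3]=R.from_quat(s["tool_rot"]).as_matrix(); M[:3,3]=s["position"]; return M
def cam(n):
    M=T(); c=viewer.camera(n); c["pose"]=np.array(c["pose"]) if n!="wrist" else M@np.array(c["mount"]); c["pixels"]=np.array(c["pixels"]); return c
def ray(c,uv,z):
    uv=np.atleast_2d(np.array(uv,float)); d=np.c_[(uv[:,0]-c["cx"])/c["fx"],(uv[:,1]-c["cy"])/c["fy"],np.ones(len(uv))]@c["pose"][:3,:3].T
    o=c["pose"][:3,3]; return o+d*((z-o[2])/d[:,2])[:,None]
def proj(c,p):
    p=np.atleast_2d(p); q=(p-c["pose"][:3,3])@c["pose"][:3,:3]; return np.c_[c["fx"]*q[:,0]/q[:,2]+c["cx"],c["fy"]*q[:,1]/q[:,2]+c["cy"]]
E
python3 - <<'E'
from h import *
import pickle
a=cam("scene");b=cam("side");w=cam("wrist")
pickle.dump((a,b,w),open("c0.pkl","wb"))
cv2.imwrite("pics/a.png",a["pixels"]);cv2.imwrite("pics/b.png",b["pixels"])
for c in(a,b,w): print(c["fx"],c["cx"],c["cy"],np.round(c["pose"],3).tolist())
print(status.get_obs())
E
```

```text
pics
393.0427372937373 281.33401925702054 214.96381566724207 [[-0.113, 0.576, -0.81, 1.362], [0.994, 0.06, -0.096, 0.176], [-0.007, -0.816, -0.579, 0.657], [0.0, 0.0, 0.0, 1.0]]
536.1592016946878 269.77620791827786 207.45469922717209 [[0.98, -0.144, 0.135, 0.35], [-0.196, -0.637, 0.746, -1.039], [-0.021, -0.757, -0.653, 1.018], [0.0, 0.0, 0.0, 1.0]]
290.43562917010036 279.48051069867415 208.16227483179946 [[0.42, 0.878, 0.229, 0.198], [0.908, -0.406, -0.107, 0.597], [-0.001, 0.252, -0.968, 0.384], [0.0, 0.0, 0.0, 1.0]]
{'time': 0.15, 'q': array([ 9.59534999e-01,  5.28261065e-01,  1.43361175e+00, -1.83080589e-05,
        1.18142888e+00, -1.78459820e-01]), 'joint_velocities': array([ 0.00040558, -0.00307969, -0.00340813, -0.00178567,  0.00075306,
        0.00038226]), 'joint_torque': array([ 1.02148497e-03, -4.40426266e+01, -1.76843727e+01,  6.33952324e-02,
        5.51704376e-02, -6.15250451e-05]), 'position': array([0.26175543, 0.56691471, 0.22179006]), 'tool_rot': array([ 2.14712243e-01,  9.76676980e-01, -7.92022965e-04, -3.20902504e-04]), 'ft_force': array([ 0.07885764, -0.10420922, -0.14345026]), 'moment': array([-0.00904336, -0.05624986, -0.01752784]), 'grip_force': 0.0, 'grip_width': 0.08709383430212712}
```

View pics/a.png

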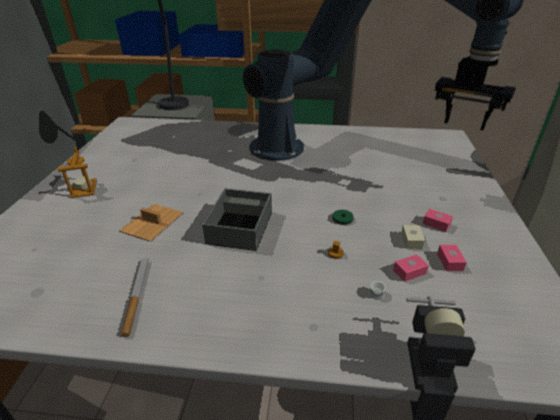

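View pics/b.png

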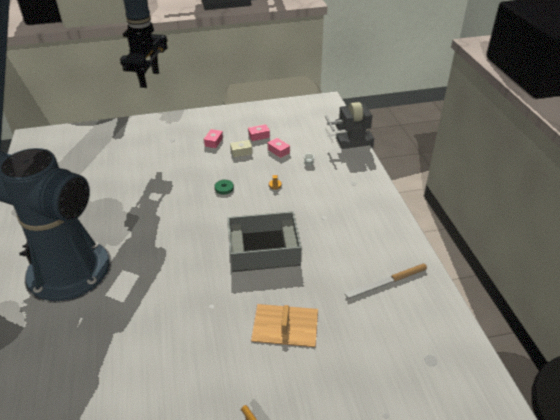

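Scene camera: white plate at (412,236) among three pink look-alikes, guide at (336,249), case at (240,217) and divider at (152,222). Side camera: plate (241,149), guide (275,183), case (265,241) and divider (285,325). I'll measure these coarsely now, then refine with the wrist camera.

```bash
python3 - <<'E'
from h import *
import pickle
a,b,w=pickle.load(open("c0.pkl","rb"))
P=lambda n,x:print(n,np.round(x,3).tolist())
def blob(c,box,lo,hi):
    x0,y0,x1,y1=box; h=cv2.cvtColor(c["pixels"],cv2.COLOR_BGR2HSV)[y0:y1,x0:x1]
    m=cv2.inRange(h,lo,hi); cs,_=cv2.findContours(m,0,2); k=max(cs,key=cv2.contourArea)
    return k.reshape(-1,2)+[x0,y0]
for px,c,n in((( 412,231),a,"a"),((241,146),b,"b")): P("plate top "+n,ray(c,px,.03)); print(cv2.cvtColor(c["pixels"],40)[px[1],px[0]])
for px,c in((( 336,257),a),((275,187),b)): P("guide foot",ray(c,px,.005)); print(cv2.cvtColor(c["pixels"],40)[px[1]-6,px[0]])
for c,box in((a,(115,195,195,245)),(b,(245,295,330,355))):
    k=blob(c,box,(5,100,80),(25,255,255)); r=cv2.boundingRect(k); print(r,cv2.contourArea(k))
    q=ray(c,k,.005)[:,:2].astype(np.float32); print("div rect",cv2.minAreaRect(q))
for c,px in((a,[(227,190),(273,194),(251,246),(206,238)]),(b,[(228,217),(296,213),(301,266),(231,269)])):
    q=ray(c,px,.066); P("case rim",q); P("c",q.mean(0))
E
```

```text
plate top a [[0.52, 0.418, 0.03]]
[ 70   6 120]
plate top b [[0.522, 0.412, 0.03]]
[ 30  35 196]
guide foot [[0.614, 0.223, 0.005]]
[ 15 205  46]
guide foot [[0.593, 0.208, 0.005]]
[ 16 145 107]
(120, 205, 63, 36) 952.5
div rect ((0.5136222243309021, -0.299204021692276), (0.1231013685464859, 0.14557206630706787), 72.594482421875)
(252, 304, 66, 43) 2237.5
div rect ((0.5127994418144226, -0.2931206226348877), (0.10977211594581604, 0.14322222769260406), 71.861328125)
case rim [[0.428, -0.091, 0.066], [0.435, 0.043, 0.066], [0.666, 0.021, 0.066], [0.648, -0.092, 0.066]]
c [0.544, -0.029, 0.066]
case rim [[0.43, 0.035, 0.066], [0.611, 0.011, 0.066], [0.578, -0.18, 0.066], [0.411, -0.153, 0.066]]
c [0.507, -0.072, 0.066]
```

>>> arm_command:
  delta_rot:
    - [0,0,0]
    - [0,0,0]
    - [0,0,0]
    - [0,0,0]
    - [0,0,0]
    - [0,0,0]
    - [0,0,0]
    - [0,0,0]
    - [0,0,0]
  delta_pos:
    - [-0.04,-0.004,0]
    - [-0.08,-0.008,0]
    - [-0.12,-0.012,0]
    - [-0.16,-0.016,0]
    - [-0.2,-0.02,0]
    - [-0.24,-0.024,0]
    - [-0.27,-0.028,0]
    - [-0.28,-0.03,0]
    - [-0.28,-0.03,0]
  gripper: [-1,-1,-1,-1,-1,-1,-1,-1,-1]

```text
time: 0.9
position: [0.5061, 0.4207, 0.222]
tool_rot: [0.217, 0.976, -0.0, 0.0]
ft_force: [0.0, 0.0, 0.4]
grip_width: 0.0868
grip_force: 0.0
```

```bash
cat >> h.py <<'E'
def go(x,y,z,yaw=None):
    """print tool-frame shift and turn to a world TCP with tool y axis at yaw deg (mod 180)"""
    M=T(); d=M[:3,:3].T@(np.array([x,y,z])-M[:3,3]); ya=np.degrees(np.arctan2(M[1,1],M[0,1]))
    t=0 if yaw is None else -((yaw-ya+90)%180-90)
    print("TCP",np.round(M[:3,3],4),"yawY",round(ya,1),"shift",np.round(d,4),"rz",round(t,1),"q6",round(status.get_obs()["q"][5],2))
E
python3 - <<'E'
from h import *
import pickle
w=cam("wrist"); pickle.dump(w,open("w1.pkl","wb")); cv2.imwrite("pics/w1.png",w["pixels"]); go(.52,.415,.22)
print(proj(w,[[.521,.415,.03],[.603,.215,.005]]))
E
```

```text
TCP [0.5039 0.422  0.2219] yawY 65.1 shift [-0.0175  0.0005  0.0019] rz 0 q6 -0.61
[[280.04553944 202.94671   ]
 [180.78734989 303.60455765]]
```

View pics/w1.png

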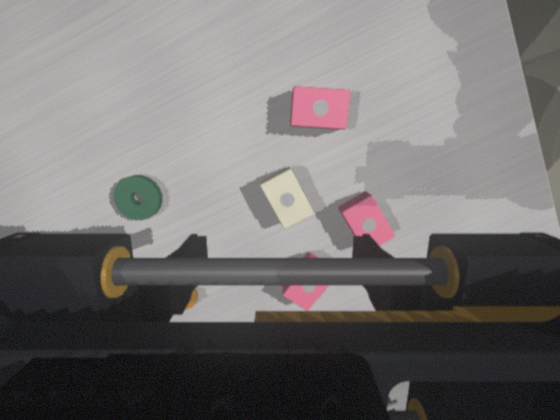

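The plate's cream top is at (287,197), with its disc centred on (287,200). Pink look-alikes sit at (320,107), (368,220) and (305,283), and the guide is hidden behind the left finger near (190,297).

```bash
cat >> h.py <<'E'
def rect(c,z,lo,hi,box,mn=100):
    """min-area rect in world (centre, sizes, angle of long side) of largest blob in box"""
    x0,y0,x1,y1=box; m=cv2.inRange(cv2.cvtColor(c["pixels"],40)[y0:y1,x0:x1],lo,hi)
    m=cv2.morphologyEx(m,cv2.MORPH_OPEN,np.ones((3,3)))
    cs,_=cv2.findContours(m,0,2); k=max(cs,key=cv2.contourArea).reshape(-1,2)+[x0,y0]
    q=ray(c,k,z)[:,:2]*1000; r=cv2.minAreaRect(q.astype(np.float32)); p=cv2.boxPoints(r)
    e=[p[1]-p[0],p[2]-p[1]]; L=max(e,key=np.linalg.norm)
    print("ctr",np.round(r[0],1),"size",np.round(r[1],1),"long",round(np.degrees(np.arctan2(L[1],L[0]))%180,1),"px",cv2.boundingRect(k)); return r
E
python3 - <<'E'
from h import *
import pickle
w=pickle.load(open("w1.pkl","rb")); h=cv2.cvtColor(w["pixels"],40)
print(h[185,282],h[215,295],h[200,287],h[180,265],h[150,200])
rect(w,.03,(20,25,150),(45,120,255),(240,150,330,245))
print(ray(w,(287,200),.03))
E
```

```text
[ 28  32 208] [ 26  30 207] [165   3 169] [ 27  22 115] [ 15   6 184]
ctr [519.9 424.9] size [64.7 43.6] long 3.1 px (261, 170, 52, 58)
[[0.52124984 0.42449582 0.03      ]]
```

```bash
python3 - <<'E'
from h import *
import pickle
w=pickle.load(open("w1.pkl","rb")); h=cv2.cvtColor(w["pixels"],40); print(h[95,300])
for b in((270,70,370,145),(335,180,410,255),(270,245,345,315)):
    r=rect(w,.03,(160,80,80),(180,255,255),b); print(np.round(cv2.boxPoints(r)-[520.5,424.8],0).tolist())
go(.5205,.4248,.033,93)
E
```

```text
[171 106 219]
ctr [437.8 504.3] size [65.5 43.2] long 61.2 px (291, 87, 59, 42)
[[-117.0, 61.0], [-80.0, 40.0], [-48.0, 98.0], [-86.0, 119.0]]
ctr [590.5 504.7] size [72.  43.5] long 7.7 px (342, 195, 52, 50)
[[31.0, 97.0], [37.0, 54.0], [109.0, 63.0], [103.0, 106.0]]
ctr [655.5 388.9] size [58.4 37. ] long 64.9 px (283, 285, 44, 25)
[[106.0, -55.0], [139.0, -70.0], [164.0, -17.0], [131.0, -2.0]]
TCP [0.5039 0.422  0.2219] yawY 65.1 shift [-0.0141  0.0097  0.1889] rz -27.9 q6 -0.61
```

>>> arm_command:
  delta_rot:
    - [0,0,-7]
    - [0,0,-14]
    - [0,0,-21]
    - [0,0,-28]
    - [0,0,-28]
    - [0,0,-28]
    - [0,0,-28]
    - [0,0,-28]
    - [0,0,-28]
    - [0,0,-28]
    - [0,0,-28]
    - [0,0,-28]
  delta_pos:
    - [-0.004,0.003,0.03]
    - [-0.008,0.005,0.06]
    - [-0.012,0.008,0.09]
    - [-0.014,0.01,0.12]
    - [-0.014,0.01,0.155]
    - [-0.014,0.01,0.185]
    - [-0.014,0.01,0.205]
    - [-0.014,0.01,0.217]
    - [-0.014,0.01,0.217]
    - [-0.014,0.01,0.217]
    - [-0.014,0.01,0.217]
    - [-0.014,0.01,0.217]
  gripper: [-1,-1,-1,-1,-1,-1,-1,-1,-1,0.5,0.5,0.5]
  grip_force: 20

```text
time: 1.95
position: [0.5216, 0.4271, 0.0077]
tool_rot: [-0.028, 1.0, 0.001, 0.002]
ft_force: [0.3, 1.2, 0.2]
grip_width: 0.0742
grip_force: 0.0
```

>>> arm_command:
  delta_rot:
    - [0,0,0]
    - [0,0,0]
    - [0,0,0]
    - [0,0,0]
  delta_pos:
    - [0,0,0]
    - [0,0,0]
    - [0,0,0]
    - [0,0,0]
  gripper: [0.5,0.5,0.5,0.5]

```text
time: 2.28
position: [0.5209, 0.4259, 0.0061]
tool_rot: [-0.028, 1.0, 0.0, 0.0]
ft_force: [0.3, -0.5, 0.1]
grip_width: 0.0482
grip_force: 0.8
```

>>> arm_command:
  delta_rot:
    - [0,0,0]
    - [0,0,0]
    - [0,0,0]
    - [0,0,0]
    - [0,0,0]
    - [0,0,0]
    - [0,0,0]
    - [0,0,0]
    - [0,0,0]
    - [0,0,0]
    - [0,0,0]
    - [0,0,0]
  delta_pos:
    - [0,0,0]
    - [0,0,-0.02]
    - [0,0,-0.05]
    - [0,-0.02,-0.08]
    - [0,-0.05,-0.11]
    - [0,-0.08,-0.135]
    - [0,-0.115,-0.155]
    - [0,-0.15,-0.175]
    - [0,-0.185,-0.195]
    - [0,-0.22,-0.21]
    - [0,-0.26,-0.22]
    - [0,-0.3,-0.22]
  gripper: [0.5,0.5,0.5,0.5,0.5,0.5,0.5,0.5,0.5,0.5,0.5,0.5]

```text
time: 3.28
position: [0.5386, 0.1249, 0.2281]
tool_rot: [-0.028, 1.0, 0.0, 0.003]
ft_force: [0.6, -0.1, -1.3]
grip_width: 0.0437
grip_force: 20.0
```

>>> arm_command:
  delta_rot:
    - [0,0,0]
    - [0,0,0]
    - [0,0,0]
    - [0,0,0]
    - [0,0,0]
    - [0,0,0]
    - [0,0,0]
  delta_pos:
    - [-0.005,-0.04,0]
    - [-0.01,-0.08,0]
    - [-0.015,-0.12,0]
    - [-0.02,-0.16,0]
    - [-0.022,-0.178,0]
    - [-0.022,-0.178,0]
    - [-0.022,-0.178,0]
  gripper: [0.5,0.5,0.5,0.5,0.5,0.5,0.5]

```text
time: 3.87
position: [0.569, -0.0512, 0.2252]
tool_rot: [-0.026, 1.0, 0.0, -0.0]
ft_force: [-0.7, 1.1, -1.0]
grip_width: 0.0439
grip_force: 20.0
```

```bash
python3 - <<'E'
from h import *
import pickle
w=cam("wrist"); pickle.dump(w,open("w2.pkl","wb")); cv2.imwrite("pics/w2.png",w["pixels"]); go(.52,-.05,.22)
E
```

```text
TCP [ 0.5686 -0.0499  0.2252] yawY 93.1 shift [0.0485 0.0025 0.0052] rz 0 q6 -1.91
```

View pics/w2.png

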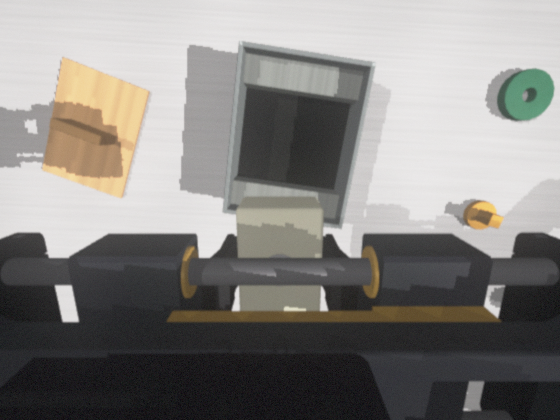

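The whole case is visible: outer rim corners near (239,42), (374,63), (342,227) and (223,212). The divider is at (97,127) and the guide foot at (481,214). The plate is held square at the bottom.

```bash
python3 - <<'E'
from h import *
import pickle
w=pickle.load(open("w2.pkl","rb")); g=cv2.cvtColor(w["pixels"],6).astype(np.float32)
def an(q):
    print(np.round(q,3)[:,:2].tolist(),"ctr",np.round(q.mean(0),4),"edges",[round(np.linalg.norm(q[i]-q[i-3]),3) for i in range(4)],"ang",[round(np.degrees(np.arctan2(*(q[i-3]-q[i])[1::-1])),1) for i in range(4)])
c=cv2.cornerSubPix(g.astype(np.uint8),np.float32([[239,42],[374,63],[342,227],[223,212]]).reshape(-1,1,2),(4,4),(-1,-1),(3,30,.01)).reshape(-1,2); print(c)
an(ray(w,c,.066))
d=cv2.cornerSubPix(g.astype(np.uint8),np.float32([[64,57],[150,92],[123,198],[42,168]]).reshape(-1,1,2),(4,4),(-1,-1),(3,30,.01)).reshape(-1,2); print(d)
an(ray(w,d,.005))
# well black mask
rect(w,.005,(0,0,0),(180,255,60),(225,70,365,195))
rect(w,.005,(8,110,60),(25,255,255),(450,180,520,245))
h=cv2.cvtColor(w["pixels"],40); print(h[130,290],h[214,476],h[216,495])
# held plate: near-top edge corners
print(ray(w,[(237,207),(323,207)],.22))
E
```

```text
[[240.83028   42.697037]
 [372.35193   66.70142 ]
 [340.83267  228.16162 ]
 [222.3778   212.22287 ]]
[[0.415, -0.097], [0.43, 0.037], [0.604, 0.023], [0.591, -0.115]] ctr [ 0.5099 -0.0376  0.066 ] edges [np.float64(0.135), np.float64(0.174), np.float64(0.139), np.float64(0.177)] ang [np.float64(83.7), np.float64(-4.5), np.float64(-95.0), np.float64(174.2)]
[[ 60.558178  57.896904]
 [149.22495   90.29306 ]
 [121.03608  197.98145 ]
 [ 42.       168.      ]]
[[0.427, -0.32], [0.458, -0.216], [0.596, -0.262], [0.561, -0.363]] ctr [ 0.5104 -0.2903  0.005 ] edges [np.float64(0.108), np.float64(0.146), np.float64(0.106), np.float64(0.141)] ang [np.float64(73.5), np.float64(-18.4), np.float64(-109.3), np.float64(162.5)]
ctr [510.5 -13.1] size [ 78.3 108.7] long 173.8 px (279, 96, 69, 91)
ctr [594.2 233.4] size [37.1 47.6] long 93.0 px (467, 202, 35, 27)
[38 17 60] [ 17 114 147] [ 21 139 239]
[[ 0.54366722 -0.07699501  0.22      ]
 [ 0.54098863 -0.02577361  0.22      ]]
```

```bash
python3 - <<'E'
from h import *
go(.510,-.038,.012,84.6)
E
```

```text
TCP [ 0.5686 -0.0499  0.2252] yawY 93.1 shift [0.0576 0.0148 0.2132] rz 8.5 q6 -1.91
```

>>> arm_command:
  delta_rot:
    - [0,0,4]
    - [0,0,8.5]
    - [0,0,8.5]
    - [0,0,8.5]
    - [0,0,8.5]
    - [0,0,8.5]
    - [0,0,8.5]
    - [0,0,8.5]
    - [0,0,8.5]
    - [0,0,8.5]
    - [0,0,8.5]
    - [0,0,8.5]
  delta_pos:
    - [0.03,0.008,0.02]
    - [0.0575,0.015,0.05]
    - [0.0575,0.015,0.08]
    - [0.0575,0.015,0.11]
    - [0.0575,0.015,0.14]
    - [0.0575,0.015,0.165]
    - [0.0575,0.015,0.185]
    - [0.0575,0.015,0.2]
    - [0.0575,0.015,0.208]
    - [0.0575,0.015,0.213]
    - [0.0575,0.015,0.213]
    - [0.0575,0.015,0.213]
  gripper: [0.5,0.5,0.5,0.5,0.5,0.5,0.5,0.5,0.5,0.5,0.5,0.5]

```text
time: 4.92
position: [0.5114, -0.0379, 0.0131]
tool_rot: [0.046, 0.999, -0.0, 0.0]
ft_force: [0.1, 0.7, -0.9]
grip_width: 0.0439
grip_force: 20.0
```

>>> arm_command:
  delta_rot:
    - [0,0,0]
    - [0,0,0]
    - [0,0,0]
    - [0,0,0]
    - [0,0,0]
    - [0,0,0]
    - [0,0,0]
    - [0,0,0]
    - [0,0,0]
    - [0,0,0]
    - [0,0,0]
    - [0,0,0]
  delta_pos:
    - [0,0,0.002]
    - [0,0,0.002]
    - [0,0,0.002]
    - [0,0,0.002]
    - [0,0,0.002]
    - [0,0,0.002]
    - [0,0,-0.01]
    - [0,0,-0.035]
    - [0,0,-0.07]
    - [0,0,-0.11]
    - [0,0,-0.15]
    - [0,0,-0.19]
  gripper: [0.5,0.5,-0.45,-0.45,-0.45,-0.45,-0.45,-0.45,-0.45,-0.45,-0.45,-0.45]

```text
time: 5.92
position: [0.5103, -0.0382, 0.2043]
tool_rot: [0.046, 0.999, 0.0, -0.0]
ft_force: [1.4, -1.0, -0.1]
grip_width: 0.0632
grip_force: 0.0
```

```bash
python3 - <<'E'
from h import *
import pickle
go(.512,-.29,.2,-18)
s=status.get_obs();print(s["grip_width"],s["ft_force"])
E
```

```text
TCP [ 0.5103 -0.0382  0.2043] yawY 84.7 shift [-0.0249 -0.2506  0.0042] rz -77.3 q6 -1.77
0.06316132136130402 [ 1.42708468 -0.95534638 -0.12534151]
```

>>> arm_command:
  delta_rot:
    - [0,0,7]
    - [0,0,14]
    - [0,0,21]
    - [0,0,28]
    - [0,0,35]
    - [0,0,42]
    - [0,0,49]
    - [0,0,56]
    - [0,0,63]
    - [0,0,70]
    - [0,0,77]
    - [0,0,84]
  delta_pos:
    - [-0.001,-0.025,-0.004]
    - [-0.002,-0.05,-0.008]
    - [-0.004,-0.075,-0.015]
    - [-0.005,-0.1,-0.015]
    - [-0.006,-0.125,-0.015]
    - [-0.007,-0.15,-0.015]
    - [-0.008,-0.175,-0.015]
    - [-0.01,-0.2,-0.015]
    - [-0.011,-0.225,-0.015]
    - [-0.012,-0.25,-0.015]
    - [-0.013,-0.275,-0.015]
    - [-0.014,-0.299,-0.015]
  gripper: [-0.45,-0.45,-0.45,-0.45,-0.45,-0.45,-0.45,-0.45,-0.45,-0.45,-0.45,-0.45]

```text
time: 6.92
position: [0.4968, -0.3385, 0.2174]
tool_rot: [0.705, 0.709, -0.0, -0.0]
ft_force: [0.9, -0.0, -0.5]
grip_width: 0.0629
grip_force: 0.0
```

>>> arm_command:
  delta_rot:
    - [0,0,7]
    - [0,0,14]
    - [0,0,18.7]
    - [0,0,18.7]
    - [0,0,18.7]
  delta_pos:
    - [0,0,0]
    - [0,0,0]
    - [0,0,0]
    - [0,0,0]
    - [0,0,0]
  gripper: [-0.45,-0.45,-0.45,-0.45,-0.45]

```text
time: 7.33
position: [0.4971, -0.3372, 0.2174]
tool_rot: [0.808, 0.589, -0.0, -0.0]
ft_force: [-0.3, 0.2, 0.5]
grip_width: 0.0631
grip_force: 0.0
```

```bash
python3 - <<'E'
from h import *
import pickle
w=cam("wrist"); pickle.dump(w,open("w3.pkl","wb")); cv2.imwrite("pics/w3.png",w["pixels"]); go(.512,-.29,.02,-18)
E
```

```text
TCP [ 0.4972 -0.3372  0.2175] yawY -17.9 shift [ 0.0494 -0.0003  0.1975] rz 0.1 q6 -0.47
```

View pics/w3.png

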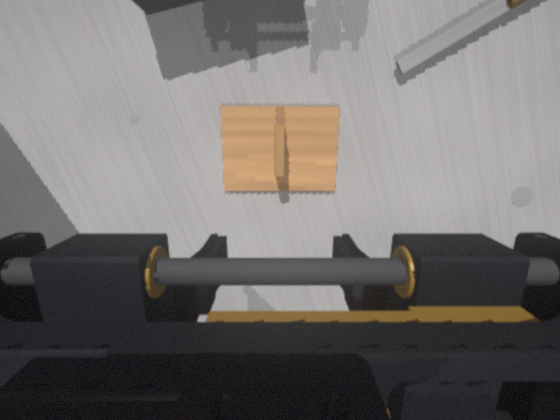

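The sheet spans about (221,104) to (340,192), square to the tool. Its bar top runs from (279,123) to (279,177).

```bash
python3 - <<'E'
from h import *
import pickle
w=pickle.load(open("w3.pkl","rb"))
rect(w,.005,(5,90,60),(25,255,255),(190,85,370,210))
q=ray(w,[(274,125),(285,125),(285,177),(274,177)],.039);print(np.round(q,3).tolist(),q.mean(0))
print(status.get_obs()["q"])
E
```

```text
ctr [ 510.7 -291.2] size [103.2 143.9] long 162.1 px (221, 107, 118, 84)
[[0.514, -0.261, 0.039], [0.526, -0.265, 0.039], [0.508, -0.321, 0.039], [0.495, -0.317, 0.039]] [ 0.51073758 -0.29116763  0.039     ]
[-7.81770616e-01  5.00483595e-01  1.50083898e+00 -6.49086285e-05
  1.14066408e+00 -4.69826425e-01]
```

>>> arm_command:
  delta_rot:
    - [0,0,0]
    - [0,0,0]
    - [0,0,0]
    - [0,0,0]
    - [0,0,0]
    - [0,0,0]
    - [0,0,0]
    - [0,0,0]
    - [0,0,0]
    - [0,0,0]
    - [0,0,0]
    - [0,0,0]
  delta_pos:
    - [0.024,0,0.025]
    - [0.048,-0.001,0.055]
    - [0.048,-0.001,0.09]
    - [0.048,-0.001,0.125]
    - [0.048,-0.001,0.155]
    - [0.048,-0.001,0.18]
    - [0.048,-0.001,0.197]
    - [0.048,-0.001,0.207]
    - [0.048,-0.001,0.207]
    - [0.048,-0.001,0.207]
    - [0.048,-0.001,0.207]
    - [0.048,-0.001,0.207]
  gripper: [-0.45,-0.45,-0.45,-0.45,-0.45,-0.45,-0.45,-0.45,-0.45,1,1,1]
  grip_force: 30

```text
time: 8.38
position: [0.5122, -0.2922, 0.0121]
tool_rot: [0.809, 0.588, 0.0, 0.001]
ft_force: [0.2, 0.5, 0.1]
grip_width: 0.0505
grip_force: 0.0
```

>>> arm_command:
  delta_rot:
    - [0,0,0]
    - [0,0,0]
    - [0,0,0]
    - [0,0,0]
    - [0,0,0]
    - [0,0,0]
  delta_pos:
    - [0,0,0]
    - [0,0,0]
    - [0,0,0]
    - [0,0,0]
    - [0,0,0]
    - [0,0,0]
  gripper: [1,1,1,1,1,1]

```text
time: 8.88
position: [0.5113, -0.2915, 0.0106]
tool_rot: [0.809, 0.588, 0.0, 0.0]
ft_force: [0.1, 0.1, 0.5]
grip_width: 0.0116
grip_force: 30.0
```

```bash
python3 - <<'E'
from h import *
go(.51,-.12,.22)
s=status.get_obs();print(s["grip_width"],s["grip_force"],s["ft_force"])
E
```

```text
TCP [ 0.5113 -0.2915  0.0106] yawY -18.0 shift [ 0.1627 -0.0542 -0.2094] rz 0 q6 -0.39
0.011587196989398795 30.004523182287812 [0.14679078 0.1128803  0.50445183]
```

>>> arm_command:
  delta_rot:
    - [0,0,0]
    - [0,0,0]
    - [0,0,0]
    - [0,0,-4]
    - [0,0,-8]
    - [0,0,-12.6]
    - [0,0,-12.6]
    - [0,0,-12.6]
    - [0,0,-12.6]
  delta_pos:
    - [0,0,-0.02]
    - [0,0,-0.05]
    - [0,0,-0.085]
    - [0.03,-0.012,-0.11]
    - [0.06,-0.024,-0.135]
    - [0.09,-0.038,-0.16]
    - [0.12,-0.05,-0.18]
    - [0.131,-0.054,-0.2]
    - [0.131,-0.054,-0.2]
  gripper: [1,1,1,1,1,1,1,1,1]

```text
time: 9.63
position: [0.5014, -0.1477, 0.214]
tool_rot: [0.738, 0.674, 0.001, 0.002]
ft_force: [-0.2, -0.5, -0.7]
grip_width: 0.012
grip_force: 30.0
```

```bash
python3 - <<'E'
from h import *
import pickle
w=cam("wrist"); pickle.dump(w,open("w4.pkl","wb")); cv2.imwrite("pics/w4.png",w["pixels"]); go(.510,-.038,.15,-5.4)
E
```

```text
TCP [ 0.5013 -0.1494  0.2124] yawY -5.2 shift [ 0.1118 -0.0017  0.0621] rz 0.2 q6 -0.41
```

View pics/w4.png

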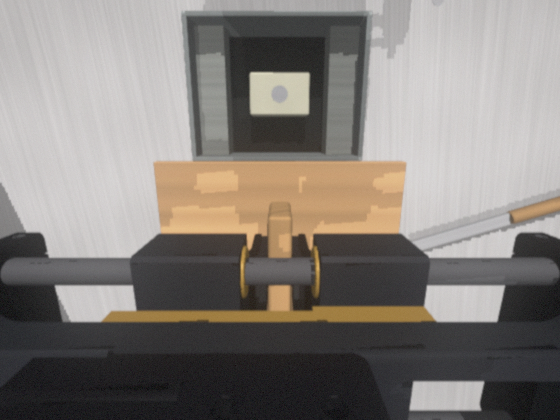

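The plate lies flat in the middle of the well at (280,93). The far rim corners are at (183,13) and (369,12), and the divider is held level, its visible edge running from (155,162) to (405,162).

```bash
python3 - <<'E'
from h import *
import pickle
w=pickle.load(open("w4.pkl","rb"))
q=ray(w,[(183,13),(369,12),(361,158),(193,158)],.066); print(np.round(q,4).tolist(),q.mean(0))
for i in range(4): d=q[(i+1)%4]-q[i]; print(np.linalg.norm(d),np.degrees(np.arctan2(d[1],d[0])))
print(ray(w,[(229,100),(328,100)],.041).mean(0), ray(w,[(280,93)],.035))
# sheet edge: underside z = tcp-0.0106, top +.005
q=ray(w,[(155,162),(405,162)],.2124-.0106+.005);print(q,np.linalg.norm(q[1]-q[0]),np.degrees(np.arctan2(*(q[1]-q[0])[1::-1])),q.mean(0))
E
```

```text
[[0.4272, 0.0376, 0.066], [0.6013, 0.0229, 0.066], [0.5911, -0.1126, 0.066], [0.4142, -0.0964, 0.066]] [ 0.50845184 -0.03711897  0.066     ]
0.17477391627966085 -4.808905420967499
0.13587249393993353 -94.31722752133734
0.1776071795621046 174.7648682834619
0.13455654364794642 84.48321225354623
[ 0.50973141 -0.04456942  0.041     ] [[ 0.5120614  -0.03687718  0.035     ]]
[[ 0.43342303 -0.08848632  0.2068    ]
 [ 0.5777845  -0.10172576  0.2068    ]] 0.14496728975369955 -5.239957038824445 [ 0.50560377 -0.09510604  0.2068    ]
```

>>> arm_command:
  delta_rot:
    - [0,0,0]
    - [0,0,0]
    - [0,0,0]
    - [0,0,0]
    - [0,0,0]
    - [0,0,0]
    - [0,0,0]
    - [0,0,0]
    - [0,0,0]
    - [0,0,0]
    - [0,0,0]
    - [0,0,0]
  delta_pos:
    - [0.03,0,0]
    - [0.06,-0.001,0.01]
    - [0.09,-0.002,0.03]
    - [0.112,-0.002,0.06]
    - [0.112,-0.002,0.08]
    - [0.112,-0.002,0.095]
    - [0.112,-0.002,0.11]
    - [0.112,-0.002,0.125]
    - [0.112,-0.002,0.14]
    - [0.112,-0.002,0.152]
    - [0.112,-0.002,0.158]
    - [0.112,-0.002,0.158]
  gripper: [1,1,1,1,1,1,1,1,1,1,1,1]

```text
time: 10.68
position: [0.5082, -0.0394, 0.051]
tool_rot: [0.74, 0.673, -0.001, -0.001]
ft_force: [0.3, -0.3, -0.7]
grip_width: 0.0119
grip_force: 30.0
```

>>> arm_command:
  delta_rot:
    - [0,0,0]
    - [0,0,0]
    - [0,0,0]
  delta_pos:
    - [0,0,0.001]
    - [0,0,0.002]
    - [0,0,0.002]
  gripper: [1,1,1]

```text
time: 10.93
position: [0.5088, -0.0393, 0.0505]
tool_rot: [0.74, 0.673, -0.0, 0.0]
ft_force: [-1.3, -2.4, 3.5]
grip_width: 0.0119
grip_force: 30.0
```

>>> arm_command:
  delta_rot:
    - [0,0,0]
    - [0,0,0]
    - [0,0,0]
    - [0,0,0]
    - [0,0,0]
    - [0,0,0]
    - [0,0,0]
    - [0,0,0]
    - [0,0,0]
    - [0,0,0]
    - [0,0,0]
    - [0,0,0]
  delta_pos:
    - [0,0,0]
    - [0,0,0]
    - [0,0,0]
    - [0,0,0]
    - [0,0,-0.01]
    - [0,0,-0.04]
    - [0,0,-0.08]
    - [0,0,-0.12]
    - [0.03,0.01,-0.15]
    - [0.07,0.02,-0.165]
    - [0.11,0.03,-0.17]
    - [0.15,0.04,-0.17]
  gripper: [0,0,0,0,0,0,0,0,0,0,0,0]

```text
time: 11.93
position: [0.5634, 0.1054, 0.2241]
tool_rot: [0.74, 0.673, 0.002, 0.002]
ft_force: [0.4, -0.7, -0.1]
grip_width: 0.0434
grip_force: 0.0
```

```bash
python3 - <<'E'
from h import *
import pickle
w=cam("wrist"); pickle.dump(w,open("w5.pkl","wb")); cv2.imwrite("pics/w5.png",w["pixels"]); go(.6,.17,.22)
E
```

```text
TCP [0.5654 0.113  0.2235] yawY -5.2 shift [0.0599 0.0292 0.0042] rz 0 q6 0.09
```

View pics/w5.png

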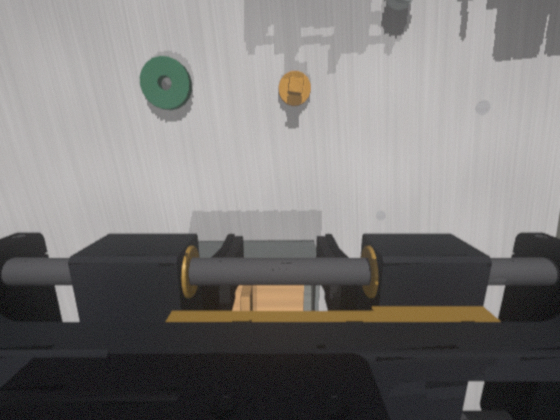

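The guide foot is at (294,88) with the post top near (296,83), turned slightly. The divider is seen inside the case at the bottom of the view. I'll measure the foot from this picture.

```bash
python3 - <<'E'
from h import *
import pickle
w=pickle.load(open("w5.pkl","rb"))
rect(w,.010,(8,90,40),(30,255,255),(265,60,325,120))
go(.60,.17,.2)
cv2.imwrite("pics/w5c.png",cv2.resize(w["pixels"][55:125,255:335],None,fx=7,fy=7,interpolation=cv2.INTER_CUBIC))
E
```

```text
ctr [593.6 225.2] size [37.3 37.6] long 174.6 px (279, 71, 32, 34)
TCP [0.5654 0.113  0.2235] yawY -5.2 shift [0.0597 0.029  0.0241] rz 0 q6 0.09
```

View pics/w5c.png

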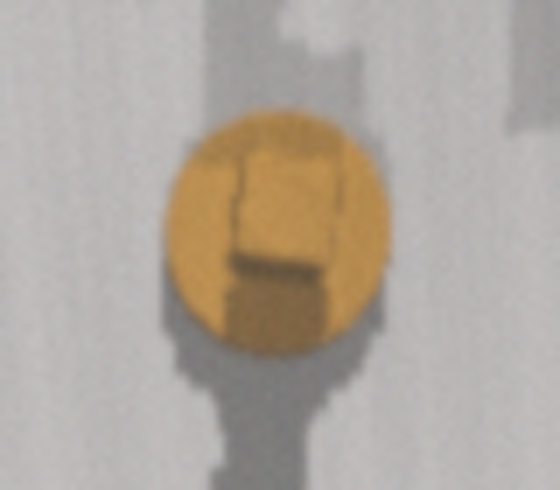

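The crop shows a round foot with the post top's corners at about (242,150), (342,155), (323,268) and (232,254), in crop pixels.

```bash
python3 - <<'E'
from h import *
import pickle
w=pickle.load(open("w5.pkl","rb"))
c=np.array([(242,150),(342,155),(323,268),(232,254)])/7+[255,55]-.43
q=ray(w,c,.036); print(np.round(q,4).tolist(),q.mean(0))
for i in range(4): d=q[(i+1)%4]-q[i]; print(np.linalg.norm(d),np.degrees(np.arctan2(d[1],d[0])))
go(.593,.225,.08,-12)
E
```

```text
[[0.5868, 0.2344, 0.036], [0.6027, 0.2321, 0.036], [0.5983, 0.2156, 0.036], [0.5839, 0.2191, 0.036]] [0.59292206 0.2252927  0.036     ]
0.015985453622975234 -8.058145779879494
0.01711282775453775 -104.64333259096587
0.01487930162957307 166.38998983257812
0.015580267778266875 79.04810400773486
TCP [0.5654 0.113  0.2235] yawY -5.2 shift [0.113  0.0161 0.1444] rz 6.8 q6 0.09
```

>>> arm_command:
  delta_rot:
    - [0,0,3]
    - [0,0,6.8]
    - [0,0,6.8]
    - [0,0,6.8]
    - [0,0,6.8]
    - [0,0,6.8]
  delta_pos:
    - [0.03,0.004,0.02]
    - [0.065,0.008,0.05]
    - [0.095,0.014,0.08]
    - [0.115,0.016,0.11]
    - [0.115,0.016,0.12]
    - [0.115,0.016,0.12]
  gripper: [0,0,0,0,0,0]

```text
time: 12.48
position: [0.5853, 0.2176, 0.097]
tool_rot: [0.777, 0.629, -0.004, -0.002]
ft_force: [-0.5, -0.0, -0.5]
grip_width: 0.0435
grip_force: 0.0
```

>>> arm_command:
  delta_rot:
    - [0,0,0]
    - [0,0,0]
  delta_pos:
    - [0,0,0]
    - [0,0,0]
  gripper: [0,0]

```text
time: 12.65
position: [0.5894, 0.2161, 0.1021]
tool_rot: [0.779, 0.628, 0.001, 0.001]
ft_force: [0.1, 0.5, 0.3]
grip_width: 0.0435
grip_force: 0.0
```

```bash
python3 - <<'E'
from h import *
go(.5932,.2252,.0125,-12)
E
```

```text
TCP [0.5894 0.2161 0.1021] yawY -12.2 shift [0.0096 0.0016 0.0897] rz -0.2 q6 0.39
```

>>> arm_command:
  delta_rot:
    - [0,0,0]
    - [0,0,0]
    - [0,0,0]
    - [0,0,0]
    - [0,0,0]
    - [0,0,0]
    - [0,0,0]
    - [0,0,0]
    - [0,0,0]
    - [0,0,0]
    - [0,0,0]
    - [0,0,0]
  delta_pos:
    - [0.01,0.0015,0.01]
    - [0.01,0.0015,0.035]
    - [0.01,0.0015,0.06]
    - [0.01,0.0015,0.078]
    - [0.01,0.0015,0.087]
    - [0.01,0.0015,0.0895]
    - [0.01,0.0015,0.0895]
    - [0.01,0.0015,0.0895]
    - [0.01,0.0015,0.0895]
    - [0.01,0.0015,0.0895]
    - [0.01,0.0015,0.0895]
    - [0.01,0.0015,0.0895]
  gripper: [0,0,0,0,0,0,0,1,1,1,1,1]
  grip_force: 30

```text
time: 13.65
position: [0.5927, 0.2266, 0.0117]
tool_rot: [0.778, 0.628, 0.001, 0.0]
ft_force: [0.5, 0.3, -0.1]
grip_width: 0.0182
grip_force: 0.5
```

```bash
python3 - <<'E'
from h import *
go(.551,-.041,.2,-5.2)
s=status.get_obs();print(s["grip_width"],s["grip_force"],s["ft_force"])
E
```

```text
TCP [0.5927 0.2266 0.0117] yawY -12.2 shift [-0.2703  0.0161 -0.1884] rz -7.0 q6 0.4
0.018164041302463126 0.46310071731568314 [ 0.50394389  0.25541281 -0.05187636]
```

>>> arm_command:
  delta_rot:
    - [0,0,0]
    - [0,0,0]
    - [0,0,0]
    - [0,0,0]
    - [0,0,0]
    - [0,0,0]
    - [0,0,0]
    - [0,0,-3]
    - [0,0,-7]
    - [0,0,-7]
    - [0,0,-7]
    - [0,0,-7]
  delta_pos:
    - [0,0,0]
    - [0,0,0]
    - [0,0,-0.015]
    - [0,0,-0.045]
    - [0,0,-0.08]
    - [-0.02,0,-0.115]
    - [-0.05,0.003,-0.15]
    - [-0.08,0.006,-0.18]
    - [-0.11,0.009,-0.19]
    - [-0.13,0.01,-0.19]
    - [-0.13,0.01,-0.19]
    - [-0.13,0.01,-0.19]
  gripper: [1,1,1,1,1,1,1,1,1,1,1,1]

```text
time: 14.65
position: [0.5737, 0.0965, 0.2009]
tool_rot: [0.739, 0.673, -0.0, -0.001]
ft_force: [-0.2, -0.1, -1.8]
grip_width: 0.0157
grip_force: 30.0
```

```bash
python3 - <<'E'
from h import *
s=status.get_obs();print(s["grip_width"],s["grip_force"],s["ft_force"])
a=cam("scene");b=cam("side");w=cam("wrist")
f=lambda c,x,y:cv2.resize(c["pixels"][y:y+75,x:x+100],(400,300),interpolation=cv2.INTER_CUBIC)
cv2.imwrite("pics/chk.png",np.hstack([f(a,190,178),f(b,215,200)]))
go(.549,-.041,.1,-5.2)
E
```

```text
0.01567795854590726 29.998740046285093 [-0.18819079 -0.08715094 -1.84976952]
TCP [0.5738 0.0983 0.2001] yawY -5.2 shift [-0.141  -0.012   0.1001] rz 0.0 q6 0.07
```

View pics/chk.png

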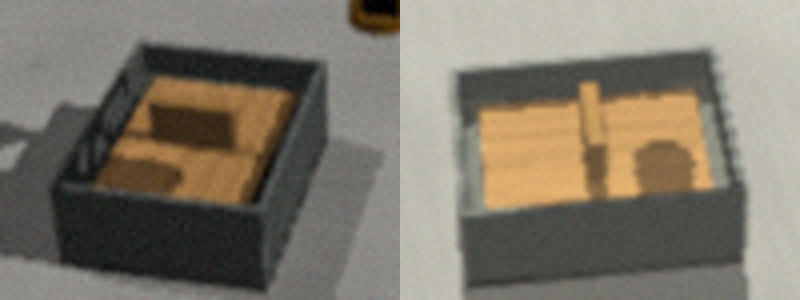

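The divider lies level on both ledges, inside the walls with gaps on both sides. Next I place the guide on the +x side of the bar.

>>> arm_command:
  delta_rot:
    - [0,0,0]
    - [0,0,0]
    - [0,0,0]
    - [0,0,0]
    - [0,0,0]
    - [0,0,0]
    - [0,0,0]
    - [0,0,0]
    - [0,0,0]
    - [0,0,0]
    - [0,0,0]
    - [0,0,0]
  delta_pos:
    - [-0.035,-0.003,0]
    - [-0.07,-0.006,0.01]
    - [-0.105,-0.009,0.02]
    - [-0.14,-0.012,0.035]
    - [-0.141,-0.012,0.06]
    - [-0.141,-0.012,0.085]
    - [-0.141,-0.012,0.105]
    - [-0.141,-0.012,0.12]
    - [-0.141,-0.012,0.132]
    - [-0.141,-0.012,0.139]
    - [-0.141,-0.012,0.14]
    - [-0.141,-0.012,0.14]
  gripper: [1,1,1,1,1,1,1,1,1,1,1,1]

```text
time: 15.8
position: [0.5496, -0.0412, 0.0604]
tool_rot: [0.738, 0.675, -0.0, -0.001]
ft_force: [1.1, -0.5, -1.2]
grip_width: 0.0154
grip_force: 30.0
```

>>> arm_command:
  delta_rot:
    - [0,0,0]
    - [0,0,0]
    - [0,0,0]
  delta_pos:
    - [0,0,0.001]
    - [0,0,0.002]
    - [0,0,0.002]
  gripper: [1,1,1]

```text
time: 16.05
position: [0.5501, -0.042, 0.0596]
tool_rot: [0.738, 0.674, 0.0, 0.001]
ft_force: [0.4, -0.3, -1.0]
grip_width: 0.0155
grip_force: 30.0
```

>>> arm_command:
  delta_rot:
    - [0,0,0]
    - [0,0,0]
    - [0,0,0]
  delta_pos:
    - [0,0,0.001]
    - [0,0,0.0015]
    - [0,0,0.0015]
  gripper: [1,1,1]

```text
time: 16.3
position: [0.5497, -0.0421, 0.0577]
tool_rot: [0.738, 0.674, 0.0, 0.0]
ft_force: [0.5, -0.0, -1.0]
grip_width: 0.0154
grip_force: 30.0
```

>>> arm_command:
  delta_rot:
    - [0,0,0]
    - [0,0,0]
    - [0,0,0]
  delta_pos:
    - [0,0,0.0005]
    - [0,0,0.001]
    - [0,0,0.001]
  gripper: [1,1,1]

```text
time: 16.55
position: [0.5497, -0.0421, 0.0577]
tool_rot: [0.738, 0.674, 0.0, 0.0]
ft_force: [-2.0, 1.5, 6.2]
grip_width: 0.0158
grip_force: 30.0
```

Contact made; open, pause and lift straight up and away.

>>> arm_command:
  delta_rot:
    - [0,0,0]
    - [0,0,0]
    - [0,0,0]
    - [0,0,0]
    - [0,0,0]
    - [0,0,0]
    - [0,0,0]
    - [0,0,0]
    - [0,0,0]
    - [0,0,0]
    - [0,0,0]
    - [0,0,0]
  delta_pos:
    - [0,0,-0.001]
    - [0,0,-0.001]
    - [0,0,-0.001]
    - [0,0,-0.001]
    - [0,0,-0.006]
    - [0,0,-0.025]
    - [0,0,-0.055]
    - [0,0,-0.09]
    - [0,0,-0.12]
    - [0.03,0,-0.15]
    - [0.07,0,-0.17]
    - [0.11,0,-0.17]
  gripper: [0.1,0.1,0.1,0.1,0.1,0.1,0.1,0.1,0.1,0.1,0.1,0.1]

```text
time: 17.55
position: [0.5625, 0.0655, 0.2315]
tool_rot: [0.74, 0.673, 0.003, 0.004]
ft_force: [1.5, -0.1, 0.2]
grip_width: 0.039
grip_force: 0.0
```

>>> arm_command:
  delta_rot:
    - [0,0,0]
    - [0,0,0]
    - [0,0,0]
    - [0,0,0]
    - [0,0,0]
  delta_pos:
    - [0.03,0,0]
    - [0.06,0,0]
    - [0.07,0,0]
    - [0.07,0,0]
    - [0.07,0,0]
  gripper: [0.1,0.1,0.1,0.1,0.1]

```text
time: 17.97
position: [0.5655, 0.1353, 0.2263]
tool_rot: [0.738, 0.675, -0.001, 0.0]
ft_force: [-0.3, 0.2, -0.4]
grip_width: 0.0392
grip_force: 0.0
```

```bash
python3 - <<'E'
from h import *
s=status.get_obs();print(s["grip_width"],s["position"],s["ft_force"])
a=cam("scene");b=cam("side")
f=lambda c,x,y:cv2.resize(c["pixels"][y:y+75,x:x+100],(400,300),interpolation=cv2.INTER_CUBIC)
cv2.imwrite("pics/fin.png",np.hstack([f(a,190,178),f(b,215,200)]))
E
```

```text
0.03915813955780091 [0.56548989 0.13528605 0.2262868 ] [-0.27403237  0.1550597  -0.37273832]
```

View pics/fin.png

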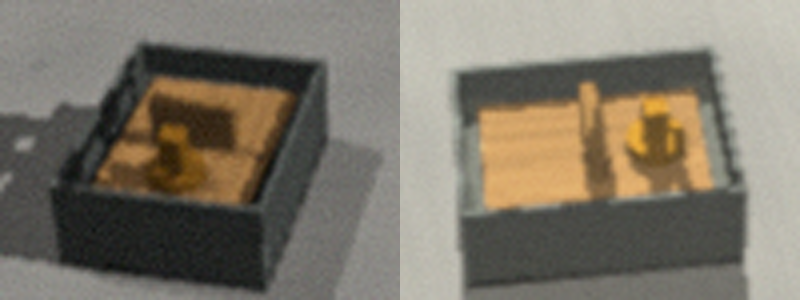

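The guide stands upright on the divider, to the +x side of the bar (about (655,135) in the side crop). The divider is still level and the arm is clear, so I'm handing in.

```bash
python3 -c "
from rig import robot
print(robot.hand_in())"
```

```text
the job is handed in; nothing more can be done
None
```

The job is handed in at about 18 s: the plate is flat in the well, the divider is level on both ledges, and the brass guide stands upright on it beside the grip bar, as the last pictures show.

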